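# Feel along the dents of a ring section

## Robot

A 6-joint arm with a two-finger parallel gripper is mounted at the origin on the work surface. World frame = base frame: x ahead of the robot, y to its left, z up, the work surface at z = 0. Lengths are in m, angles in rad, forces in N, time in s.
With the tool pointing down it reaches from about 0.225 to 0.875 m from the base axis. Payload 3.4 kg.
Tool frame: the origin (TCP) lies at the very end of the fingers, on their centre line; the grasp point (between the pads) lies 19 mm behind it; z points along the fingers, y is the line along which they close (so a half turn about z gives the same grasp; the last joint's range is limited). The gripper opens to 85 mm and grips with 20 to 120 N. Pads are 22 mm wide; open, the fingers measure 114 mm over their backs; the gripper's body (76 mm by 85 mm) begins 54 mm behind the grasp point. The pads swing forward as they close: fully open they stand 13 mm farther back than shut.
Start: joints at [1.077, 0.276, 1.505, -0, 1.361, -0.121], TCP at [0.209, 0.536, 0.231] pointing down, gripper open.
Joint ranges: [-2.89, 2.89], [-0.75, 2.08], [0.22, 2.7], [-1.18, 4.32], [0.11, 2.71], [-2.7, 2.7]. Speed limits (rad/s): [2.57, 2.57, 3.14, 3.14, 3.14, 3.14].

## Interface

Orientations are given as a unit quaternion [w, x, y, z].
In Python, from rig import get_state, optics, sign_off gives the robot as it stands.
- The arm moves only by the tool send_rows, never from a script. Its argument "increments" is a list of rows, each an object with "gripper": the gripper's target within -1 to 1 (shut at 1, half-way at 0, fully open at -1); "linear": the shift along the world's x, y, z in m, a list of three; "delta_rot": the turn, a rotation vector about the world's x, y, z in rad, a list of three. In form: [{"gripper": gripper, "linear": [dx, dy, dz], "delta_rot": [rx, ry, rz]}, ...]. A call has 1 to 8 rows; each row is the pose to reach, as a shift and turn from the pose commanded when the call began; what a row does not reach only later rows make up. A row lasts 1/10 s, in which the tool goes at most 50 mm and 8.59 degrees, less where a joint would pass 70% of its speed; a pose out of reach is approached as far as the arm can. A call with a gripper value outside its range is refused whole. The fingers move at their own pace and stop on an object; "newtons" is the grip in N (left out, the last holds). Time passes only in rows, so rows that repeat a pose let the fingers close. It gives the time, the measured TCP pose, the force, the opening and the grip force at its end, in the units of the state.
- get_state(): the state, without advancing time (a new reading comes with each control period).
- optics.get_image(name): name is "scene" or "top" or "wrist"; returns a dict with "pixels" (384x512x3 uint8, blue, green, red), "K" (3x3 intrinsics, pixels), "rvec" (rotation vector, rad) and "tvec" (3), from world to camera coordinates, as OpenCV has them; the wrist camera has in their place "T_tool_cam" (4x4, takes a point from camera to tool coordinates, whose origin is the TCP and whose axes are the flange's). Camera axes: x right, y down, z forward; pixel columns grow to the right and rows downward; lengths in m; the calibration is good to about 2 mm. A picture is of the moment at which its call begins: read the wrist's pose just before it. There is no depth.
- sign_off(): hands the job in; it is judged then, once.
The state is a dict: "clock": time; "qpos": joint angles; "qd": joint speeds; "effort": joint torques, N m; "position": TCP position; "ee_rot": TCP orientation; "contact_force": force on the tool from outside, world axes, zero at the start; "moment": the same for the moment, N m; "width": finger opening in m; "gripper_force": force on a finger pad.
Only numpy, scipy, OpenCV 4.12 (cv2) and the standard library are available. Lean on these libraries where they do the work, as an engineer would, in place of code of your own. Each camera call takes 0.05 s, during which the arm holds its last target. There are 200 camera calls.

## Task

Feel the row of hardness dents on the curved steel ring section for burrs: with the gripper's fingers held together and pointing down, run the fingertips lightly along the row, touching all seven dents in turn from the rounded end with the hole to the square end, then come clear. Press gently, so that the sprung plate under the section never nears its bottom stop, do not lift the section or shift it off its place between the pins, and leave everything else where it stands.

Things in the scene. Friction and masses are not known exactly. Their poses are not given: they have to be found in the camera images.
- section: steel ring section, C-shaped, lying flat and loose (0.52 kg) on the sprung plate. Mid-line radius 75 mm, 30 wide, 14 thick. Seven 5.6 mm dents, 20 deg (26 mm) apart, run along the mid-line of its top. One end is round with a dark 12 mm hole, the other square. Origin: centre of the curve at underside level; x points to the 4th dent, z up; holed to square end is counter-clockwise from above
- plate (a joint): how far the sprung plate under the ring section is pressed down, in m: 0 at rest, 0.010 at its bottom stop. It only moves straight down and springs back; it begins to give at about 1.5 to 3 N of downward push and takes 0.7 N more for each mm
- plate_mid (a point): centre of the top face of the sprung dark steel plate (120 x 190 mm, 8 thick, top 50 mm above the bench at rest); x along its short side, y along its long side, z up. Seven 6 mm pins, 9 mm tall, surround the section with 1 to 2 mm play (tops 5 mm below the section's). It floats 12 mm over a fixed grey base, 140 x 210 x 30 mm, turned any way round
- dent1 (a point): the first dent, counted from the rounded end with the hole (17 mm from the hole's centre): point on the section's top face, 64 mm above the table at rest
- dent2 (a point): the second dent, counted from the rounded end with the hole: point on the section's top face, 64 mm above the table at rest
- dent3 (a point): the third dent, counted from the rounded end with the hole: point on the section's top face, 64 mm above the table at rest
- dent4 (a point): the fourth dent, counted from the rounded end with the hole: point on the section's top face, 64 mm above the table at rest
- dent5 (a point): the fifth dent, counted from the rounded end with the hole: point on the section's top face, 64 mm above the table at rest
- dent6 (a point): the sixth dent, counted from the rounded end with the hole: point on the section's top face, 64 mm above the table at rest
- dent7 (a point): the seventh dent, counted from the rounded end with the hole (next to the square end): point on the section's top face, 64 mm above the table at rest
- puck_in: bystander: black moulded specimen puck, 30 mm across, 20 mm high, loose, 30 g, standing on the sprung plate in the hollow of the ring section, some 20 mm off its inner edge, top 6 mm higher than the section's; origin under its centre
- puck_by: bystander: black moulded specimen puck, 30 mm across, 20 mm high, loose, 30 g, on the bench close beside the grey base; origin under its centre
- ref_block: bystander: loose steel reference disc, 54 mm across, 12 mm high, on the bench close beside the grey base; origin under its centre
- bottle: bystander: white bottle, 60 mm across, 130 mm high, on the far side of the bench; origin under its centre
- jar: bystander: amber jar with black cap, 64 mm across, 70 mm high, on the far side of the bench; origin under its centre
- brush: bystander: small hand brush lying on the bench to the right
- loupe: bystander: black eye loupe, 38 mm across, 34 mm high, on the bench to the left; origin under its centre
Mind the look-alikes: they are no part of the job. Of the things that look like the section, the middle-sized one is meant.

How it is judged:
By the outcome, as a careful person would: the job done as asked, in the order asked, and still so for the second after the job is handed in, with the robot touching nothing.
It also fails if it takes over 42 s, if anything falls off the work surface, if the arm or the gripper's body presses on something with over 40 N, if the wrist force passes 120 N, or if a joint passes its speed limit or range.

## Working session

There is one attempt and no reset: what is moved stays moved. The work goes in short steps, Python scripts to look and compute and a tool call to move; the robot and the scene stay as the last step left them, time stands still between calls to the robot, and variables do not carry over. Pictures are saved under pics/ and viewed, at most 10 in all, crops included, and the job is handed in when it is done.

Besides the shell and the picture viewer there is one more tool, called after ">>>" as a command line: name --argument value ..., lists and objects as JSON in quotes. send_rows: Moves the arm, as the interface text tells. Its arguments: {"type":"object","properties":{"increments":{"type":"array"},"newtons":{"type":"number"}},"required":["increments"]}

```bash
mkdir -p pics
python3 - <<'E'
from rig import get_state, optics
import cv2, pickle
s=get_state(); print(s['clock'],s['position'],s['ee_rot'],s['width'])
d={}
for n in("scene","top"):
    d[n]=optics.get_image(n); cv2.imwrite(f"pics/{n}0.png",d[n]["pixels"])
pickle.dump(d,open("im0.pkl","wb"))
E
```

```text
0.0 [0.20918757 0.53501675 0.23043367] [-2.86792005e-04  1.85346009e-01  9.82672884e-01 -8.81429747e-04] 0.08520174189250339
```

View pics/top0.png

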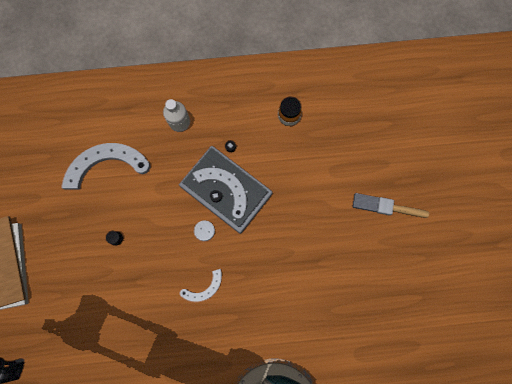

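View pics/scene0.png

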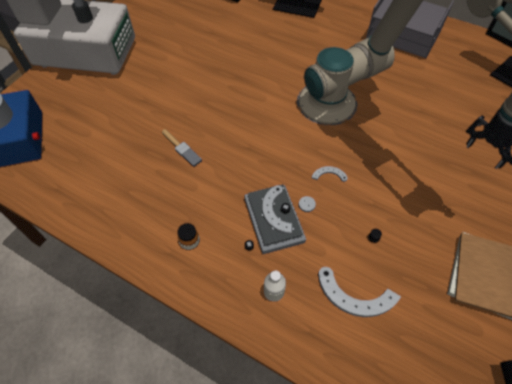

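Three C-shaped pieces appear in the top view: a large one at (105,160), a middle-sized one on the sprung plate at (225,190), and a small one at (203,290). The one on the plate fits, with its hole at about (238,212) and its square end at about (197,177). I'll confirm that with an enlarged crop.

```bash
cat > h.py <<'E'
import numpy as np, cv2
def cam_top(im):
    R=cv2.Rodrigues(np.array(im["rvec"],float))[0]; return R,np.array(im["tvec"],float).ravel()
def unproj(uv,K,R,t,z):   # world->cam R,t
    d=R.T@np.linalg.inv(K)@np.array([*uv,1.]); c=-R.T@t
    return c+d*(z-c[2])/d[2]
def cam_wrist(im,pos,q):
    from scipy.spatial.transform import Rotation as Ro
    T=np.eye(4); T[:3,:3]=Ro.from_quat([*q[1:],q[0]]).as_matrix(); T[:3,3]=pos
    M=np.linalg.inv(T@np.array(im["T_tool_cam"])); return M[:3,:3],M[:3,3]
E
python3 - <<'E'
import pickle,cv2,numpy as np
from h import *
im=pickle.load(open("im0.pkl","rb"))["top"]; K=np.array(im["K"]); R,t=cam_top(im)
for n,p in dict(hole=(238,212),sq=(197,177),mid=(234,180)).items(): print(n,unproj(p,K,R,t,.064).round(3))
for n,p in dict(puckin=(216,196)).items(): print(n,unproj(p,K,R,t,.07).round(3))
for n,p in dict(bottle=(172,105),jar=(290,105),ref=(204,230)).items(): print(n,unproj(p,K,R,t,.1 if n!='ref' else .012).round(3))
c=im["pixels"][140:245,170:285]; cv2.imwrite("pics/crop.png",cv2.resize(c,None,fx=5,fy=5,interpolation=cv2.INTER_CUBIC))
E
```

```text
hole [0.482 0.043 0.064]
sq [0.584 0.14  0.064]
mid [0.566 0.046 0.064]
puckin [0.528 0.095 0.07 ]
bottle [0.772 0.187 0.1  ]
jar [ 0.742 -0.116  0.1  ]
ref [0.452 0.138 0.012]
```

View pics/crop.png

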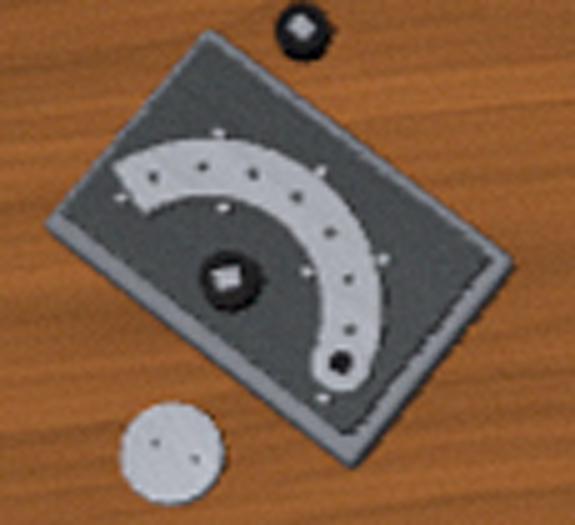

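The piece on the plate is the middle-sized one. The crop shows seven dents running from the hole at crop (340,362) to the square end at crop (135,185), with pins around it. Next I move above it and shut the fingers.

>>> send_rows --increments '[{"gripper": 1, "linear": [0.03, -0.04, 0.02], "delta_rot": [0, 0, 0]}, {"gripper": 1, "linear": [0.06, -0.08, 0.02], "delta_rot": [0, 0, 0]}, {"gripper": 1, "linear": [0.09, -0.12, 0.02], "delta_rot": [0, 0, 0]}, {"gripper": 1, "linear": [0.12, -0.16, 0.02], "delta_rot": [0, 0, 0]}, {"gripper": 1, "linear": [0.15, -0.2, 0.02], "delta_rot": [0, 0, 0]}, {"gripper": 1, "linear": [0.18, -0.24, 0.02], "delta_rot": [0, 0, 0]}, {"gripper": 1, "linear": [0.21, -0.28, 0.02], "delta_rot": [0, 0, 0]}, {"gripper": 1, "linear": [0.24, -0.32, 0.02], "delta_rot": [0, 0, 0]}]' --newtons 20

```text
clock: 0.9
position: [0.4479, 0.2166, 0.2511]
ee_rot: [-0.0, 0.185, 0.983, 0.0]
contact_force: [-0.7, -0.2, -0.4]
width: -0.0002
gripper_force: 0.0
```

>>> send_rows --increments '[{"gripper": 1, "linear": [0.02, -0.04, 0], "delta_rot": [0, 0, 0]}, {"gripper": 1, "linear": [0.04, -0.08, 0], "delta_rot": [0, 0, 0]}, {"gripper": 1, "linear": [0.06, -0.12, 0], "delta_rot": [0, 0, 0]}, {"gripper": 1, "linear": [0.07, -0.14, 0], "delta_rot": [0, 0, 0]}, {"gripper": 1, "linear": [0.07, -0.14, 0], "delta_rot": [0, 0, 0]}, {"gripper": 1, "linear": [0.07, -0.14, 0], "delta_rot": [0, 0, 0]}]'

```text
clock: 1.5
position: [0.5169, 0.0784, 0.2508]
ee_rot: [-0.001, 0.186, 0.983, 0.0]
contact_force: [0.2, 0.5, -0.5]
width: -0.0
gripper_force: 0.0
```

Run:
```python
from rig import get_state, optics
import cv2, pickle
s=get_state(); im=optics.get_image("wrist"); pickle.dump((s,im),open("w1.pkl","wb"))
print(s['clock'],s['position'],s['ee_rot'],s['width'],s['contact_force'],s['qd']); print(im["T_tool_cam"])
cv2.imwrite("pics/w1.png",im["pixels"])
```

```text
1.5 [0.51686214 0.07838135 0.25080037] [-8.79161777e-04  1.86004548e-01  9.82548441e-01  3.09975975e-04] -4.948560652529472e-05 [ 0.23624661  0.54833332 -0.50006179] [ 0.02955673 -0.00965869  0.00781667  0.00471083  0.00206243 -0.00071419]
[[-1.68158027e-04 -9.57293862e-01 -2.89116644e-01  7.38384364e-02]
 [ 9.99999926e-01 -2.60992376e-04  2.82544731e-04 -1.28624029e-03]
 [-3.45935577e-04 -2.89116575e-01  9.57293835e-01 -1.42916105e-01]
 [ 0.00000000e+00  0.00000000e+00  0.00000000e+00  1.00000000e+00]]
```

View pics/w1.png

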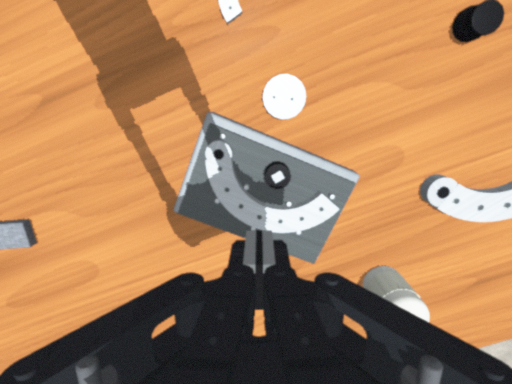

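The wrist view shows the hole at (219,154), the dents from about (217,170) to (320,207), the puck at (277,176) and the fingertips at about (260,232). I'll refine the dents and fit the known geometry in both views.

```bash
cat > fit.py <<'E'
import pickle,cv2,numpy as np
from scipy.optimize import least_squares
from h import *
A=np.radians(np.arange(-60,61,20))
def model(p,z=.064): return np.c_[p[0]+.075*np.cos(A+p[2]),p[1]+.075*np.sin(A+p[2]),np.full(7,z)]
def proj(P,K,R,t): q=(K@(R@P.T+t[:,None])).T; return q[:,:2]/q[:,2:]
def refine(im,uv,r=4):
    g=im["pixels"].min(2).astype(float); out=[]
    bh=cv2.morphologyEx(g.astype(np.uint8),cv2.MORPH_BLACKHAT,np.ones((9,9),np.uint8)).astype(float)
    for u,v in uv:
        a,b=int(round(u)),int(round(v)); w=bh[b-r:b+r+1,a-r:a+r+1]; w=np.clip(w-.4*w.max(),0,None)
        Y,X=np.mgrid[b-r:b+r+1,a-r:a+r+1]; out.append([(w*X).sum()/w.sum(),(w*Y).sum()/w.sum()])
    return np.array(out)
def fit(im,R,t,p0,rs=(6,4,3)):
    K=np.array(im["K"]); p=p0
    for r in rs:
        uv=refine(im,proj(model(p),K,R,t),r)
        p=least_squares(lambda p:(proj(model(p),K,R,t)-uv).ravel(),p,loss="soft_l1",x_scale=[.01,.01,.1]).x
    return p,uv,proj(model(p),K,R,t)-uv
E
python3 - <<'E'
from fit import *
s,w=pickle.load(open("w1.pkl","rb")); top=pickle.load(open("im0.pkl","rb"))["top"]
Rt,tt=cam_top(top); Rw,tw=cam_wrist(w,s['position'],s['ee_rot'])
def init(uv,K,R,t):
    P=np.array([unproj(q,K,R,t,.064) for q in uv])
    return least_squares(lambda p:(model(p)-P).ravel(),[.52,.1,-.8]).x
iw=[(217,170),(227,190),(240,206),(260,216),(281,221),(301,216),(320,207)]
it=[(170+a/5,140+b/5) for a,b in[(349,329),(347,279),(330,233),(296,196),(252,174),(202,167),(153,177)]]
for n,im,R,t,i in(("w",w,Rw,tw,iw),("t",top,Rt,tt,it)):
    p=init(i,np.array(im["K"]),R,t); print(n,p.round(4))
    p,uv,e=fit(im,R,t,p,(3,3)); print(p.round(4),e.round(1).tolist()); print(uv.round(1).tolist(),model(p)[:,:2].round(4).tolist())
c=cv2.resize(w["pixels"][130:260,170:360],None,fx=4,fy=4,interpolation=cv2.INTER_CUBIC); cv2.imwrite("pics/w1c.png",c)
E
```

```text
w [ 0.5135  0.107  -0.7285]
[ 0.5156  0.1087 -0.7655] [[-0.3, 0.2], [0.2, -0.2], [0.1, -0.1], [0.0, -0.0], [-0.0, -0.0], [-0.0, -0.0], [-0.1, 0.1]]
[[219.6, 168.3], [226.6, 189.4], [240.5, 205.9], [259.0, 216.7], [279.9, 221.0], [301.3, 218.3], [321.0, 208.8]] [[0.4976, 0.0359], [0.5236, 0.0342], [0.5486, 0.0414], [0.5697, 0.0568], [0.5842, 0.0784], [0.5904, 0.1037], [0.5876, 0.1296]]
t [ 0.5152  0.1102 -0.7618]
[ 0.5163  0.111  -0.7627] [[0.0, 0.0], [0.1, 0.2], [0.1, 0.1], [0.1, -0.1], [-0.2, -0.2], [-0.1, -0.0], [0.0, 0.0]]
[[239.5, 205.5], [239.2, 195.3], [235.5, 186.1], [228.8, 179.0], [220.2, 174.5], [210.2, 172.9], [200.1, 175.0]] [[0.4986, 0.0381], [0.5246, 0.0364], [0.5496, 0.0437], [0.5706, 0.0592], [0.585, 0.0808], [0.5912, 0.1061], [0.5883, 0.132]]
```

View pics/w1c.png

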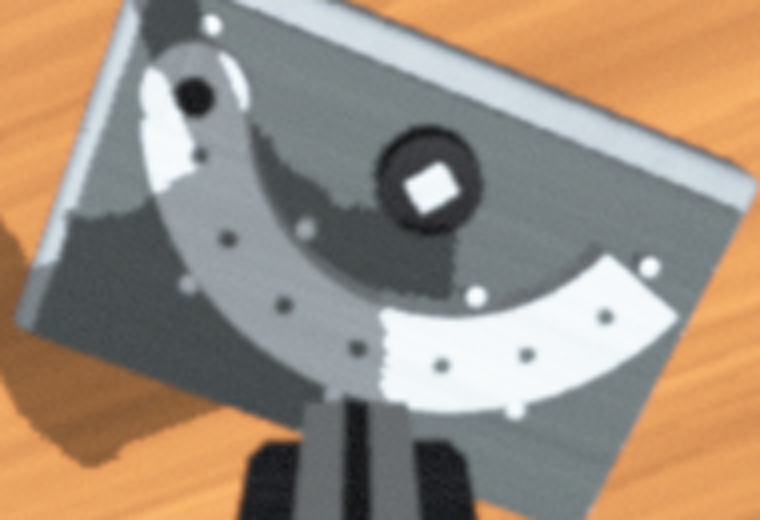

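Run:
```python
from fit import *
s,w=pickle.load(open("w1.pkl","rb")); M=np.linalg.inv(np.array(w["T_tool_cam"])); K=np.array(w["K"])
P=np.array([[0,0,0],[.011,0,0],[-.011,0,0],[0,.011,0]],float); print(proj(P,K,M[:3,:3],M[:3,3]).round(1))
p=np.array([.516,.1098,-.764])
print((model(p)-s['position']).round(4).tolist()); print(model(p).round(4).tolist())
a=np.radians(-67)+p[2]
```

```text
[[261.1 245.8]
 [261.1 227.1]
 [261.  263.8]
 [281.4 245.8]]
[[-0.0187, -0.0414, -0.1868], [0.0073, -0.0431, -0.1868], [0.0323, -0.0359, -0.1868], [0.0533, -0.0205, -0.1868], [0.0678, 0.0012, -0.1868], [0.074, 0.0265, -0.1868], [0.0712, 0.0524, -0.1868]]
[[0.4981, 0.037, 0.064], [0.5241, 0.0352, 0.064], [0.5491, 0.0425, 0.064], [0.5702, 0.0579, 0.064], [0.5846, 0.0796, 0.064], [0.5908, 0.1049, 0.064], [0.588, 0.1308, 0.064]]
```

>>> send_rows --increments '[{"gripper": 1, "linear": [-0.01, -0.02, -0.03], "delta_rot": [0, 0, 0]}, {"gripper": 1, "linear": [-0.019, -0.041, -0.06], "delta_rot": [0, 0, 0]}, {"gripper": 1, "linear": [-0.019, -0.041, -0.1], "delta_rot": [0, 0, 0]}, {"gripper": 1, "linear": [-0.019, -0.041, -0.14], "delta_rot": [0, 0, 0]}, {"gripper": 1, "linear": [-0.019, -0.041, -0.165], "delta_rot": [0, 0, 0]}, {"gripper": 1, "linear": [-0.019, -0.041, -0.175], "delta_rot": [0, 0, 0]}, {"gripper": 1, "linear": [-0.019, -0.041, -0.175], "delta_rot": [0, 0, 0]}, {"gripper": 1, "linear": [-0.019, -0.041, -0.175], "delta_rot": [0, 0, 0]}]'

```text
clock: 2.35
position: [0.4992, 0.038, 0.0774]
ee_rot: [0.001, 0.185, 0.983, 0.0]
contact_force: [-1.1, 0.0, 0.6]
width: -0.0003
gripper_force: 0.0
```

Run:
```python
from rig import get_state, optics
import cv2
s=get_state(); print(s['clock'],s['position'],s['contact_force'])
im=optics.get_image("wrist"); cv2.imwrite("pics/w2.png",im["pixels"])
```

```text
2.35 [0.49921227 0.03804511 0.07743429] [-1.12701726  0.0041013   0.61398945]
```

View pics/w2.png

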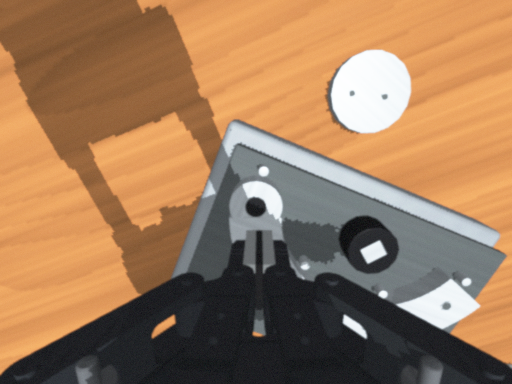

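The tip sits over the mid-line just beyond the hole at (256,207), as intended. Next I lower it gently onto dent 1.

>>> send_rows --increments '[{"gripper": 1, "linear": [-0.001, -0.001, -0.005], "delta_rot": [0, 0, 0]}, {"gripper": 1, "linear": [-0.001, -0.001, -0.009], "delta_rot": [0, 0, 0]}, {"gripper": 1, "linear": [-0.001, -0.001, -0.011], "delta_rot": [0, 0, 0]}, {"gripper": 1, "linear": [-0.001, -0.001, -0.012], "delta_rot": [0, 0, 0]}, {"gripper": 1, "linear": [-0.001, -0.001, -0.012], "delta_rot": [0, 0, 0]}]'

```text
clock: 2.9
position: [0.4972, 0.0363, 0.0642]
ee_rot: [-0.0, 0.185, 0.983, 0.0]
contact_force: [-0.2, -0.2, -0.2]
width: -0.0002
gripper_force: 0.0
```

>>> send_rows --increments '[{"gripper": 1, "linear": [0, 0, -0.001], "delta_rot": [0, 0, 0]}, {"gripper": 1, "linear": [0, 0, -0.001], "delta_rot": [0, 0, 0]}, {"gripper": 1, "linear": [0, 0, -0.001], "delta_rot": [0, 0, 0]}]'

```text
clock: 3.2
position: [0.4974, 0.0364, 0.0636]
ee_rot: [0.0, 0.185, 0.983, 0.0]
contact_force: [0.3, 0.6, 2.5]
width: -0.0
gripper_force: 1.4
```

>>> send_rows --increments '[{"gripper": 1, "linear": [0.0005, 0.0005, -0.001], "delta_rot": [0, 0, 0]}, {"gripper": 1, "linear": [0.0005, 0.0005, -0.0015], "delta_rot": [0, 0, 0]}, {"gripper": 1, "linear": [0.0005, 0.0005, -0.0015], "delta_rot": [0, 0, 0]}, {"gripper": 1, "linear": [0.0005, 0.0005, -0.0015], "delta_rot": [0, 0, 0]}]'

```text
clock: 3.6
position: [0.4976, 0.0366, 0.0618]
ee_rot: [-0.0, 0.185, 0.983, -0.0]
contact_force: [-1.0, -2.6, 4.0]
width: 0.0004
gripper_force: 2.0
```

>>> send_rows --increments '[{"gripper": 1, "linear": [0.0032, -0.0007, 0], "delta_rot": [0, 0, 0]}, {"gripper": 1, "linear": [0.0064, -0.0013, 0], "delta_rot": [0, 0, 0]}, {"gripper": 1, "linear": [0.0097, -0.0017, 0], "delta_rot": [0, 0, 0]}, {"gripper": 1, "linear": [0.0129, -0.002, 0], "delta_rot": [0, 0, 0]}, {"gripper": 1, "linear": [0.0162, -0.0021, 0], "delta_rot": [0, 0, 0]}, {"gripper": 1, "linear": [0.0195, -0.0021, 0], "delta_rot": [0, 0, 0]}, {"gripper": 1, "linear": [0.0227, -0.002, 0], "delta_rot": [0, 0, 0]}, {"gripper": 1, "linear": [0.026, -0.0017, 0], "delta_rot": [0, 0, 0]}]'

```text
clock: 4.4
position: [0.5241, 0.0351, 0.0618]
ee_rot: [0.0, 0.185, 0.983, -0.0]
contact_force: [-2.9, 0.0, 3.9]
width: 0.0001
gripper_force: 2.0
```

>>> send_rows --increments '[{"gripper": 1, "linear": [0.0033, 0.0004, 0], "delta_rot": [0, 0, 0]}, {"gripper": 1, "linear": [0.0065, 0.001, 0], "delta_rot": [0, 0, 0]}, {"gripper": 1, "linear": [0.0097, 0.0017, 0], "delta_rot": [0, 0, 0]}, {"gripper": 1, "linear": [0.0128, 0.0026, 0], "delta_rot": [0, 0, 0]}, {"gripper": 1, "linear": [0.0159, 0.0035, 0], "delta_rot": [0, 0, 0]}, {"gripper": 1, "linear": [0.019, 0.0047, 0], "delta_rot": [0, 0, 0]}, {"gripper": 1, "linear": [0.022, 0.0059, 0], "delta_rot": [0, 0, 0]}, {"gripper": 1, "linear": [0.025, 0.0073, 0], "delta_rot": [0, 0, 0]}]'

```text
clock: 5.2
position: [0.5491, 0.0425, 0.0619]
ee_rot: [0.0, 0.185, 0.983, -0.0]
contact_force: [-2.3, -1.3, 4.5]
width: -0.0001
gripper_force: 2.0
```

>>> send_rows --increments '[{"gripper": 1, "linear": [0.0029, 0.0015, 0], "delta_rot": [0, 0, 0]}, {"gripper": 1, "linear": [0.0057, 0.0032, 0], "delta_rot": [0, 0, 0]}, {"gripper": 1, "linear": [0.0085, 0.0049, 0], "delta_rot": [0, 0, 0]}, {"gripper": 1, "linear": [0.0112, 0.0068, 0], "delta_rot": [0, 0, 0]}, {"gripper": 1, "linear": [0.0138, 0.0088, 0], "delta_rot": [0, 0, 0]}, {"gripper": 1, "linear": [0.0163, 0.0109, 0], "delta_rot": [0, 0, 0]}, {"gripper": 1, "linear": [0.0187, 0.0131, 0], "delta_rot": [0, 0, 0]}, {"gripper": 1, "linear": [0.021, 0.0154, 0], "delta_rot": [0, 0, 0]}]'

```text
clock: 6.0
position: [0.5701, 0.058, 0.0619]
ee_rot: [0.0, 0.185, 0.983, -0.0]
contact_force: [-1.3, -2.7, 4.9]
width: -0.0003
gripper_force: 2.0
```

>>> send_rows --increments '[{"gripper": 1, "linear": [0.0022, 0.0024, 0], "delta_rot": [0, 0, 0]}, {"gripper": 1, "linear": [0.0043, 0.0049, 0], "delta_rot": [0, 0, 0]}, {"gripper": 1, "linear": [0.0063, 0.0075, 0], "delta_rot": [0, 0, 0]}, {"gripper": 1, "linear": [0.0082, 0.0102, 0], "delta_rot": [0, 0, 0]}, {"gripper": 1, "linear": [0.0099, 0.013, 0], "delta_rot": [0, 0, 0]}, {"gripper": 1, "linear": [0.0116, 0.0158, 0], "delta_rot": [0, 0, 0]}, {"gripper": 1, "linear": [0.0131, 0.0187, 0], "delta_rot": [0, 0, 0]}, {"gripper": 1, "linear": [0.0145, 0.0217, 0], "delta_rot": [0, 0, 0]}]'

```text
clock: 6.8
position: [0.5846, 0.0798, 0.0619]
ee_rot: [0.0, 0.185, 0.983, 0.0]
contact_force: [-1.6, -2.6, 3.9]
width: 0.0001
gripper_force: 2.0
```

>>> send_rows --increments '[{"gripper": 1, "linear": [0.0013, 0.003, 0], "delta_rot": [0, 0, 0]}, {"gripper": 1, "linear": [0.0024, 0.0061, 0], "delta_rot": [0, 0, 0]}, {"gripper": 1, "linear": [0.0034, 0.0092, 0], "delta_rot": [0, 0, 0]}, {"gripper": 1, "linear": [0.0042, 0.0124, 0], "delta_rot": [0, 0, 0]}, {"gripper": 1, "linear": [0.0049, 0.0156, 0], "delta_rot": [0, 0, 0]}, {"gripper": 1, "linear": [0.0055, 0.0188, 0], "delta_rot": [0, 0, 0]}, {"gripper": 1, "linear": [0.0059, 0.022, 0], "delta_rot": [0, 0, 0]}, {"gripper": 1, "linear": [0.0062, 0.0253, 0], "delta_rot": [0, 0, 0]}]'

```text
clock: 7.6
position: [0.5907, 0.1052, 0.0619]
ee_rot: [0.0, 0.185, 0.983, 0.0]
contact_force: [-0.5, -3.6, 3.4]
width: 0.0005
gripper_force: 2.0
```

>>> send_rows --increments '[{"gripper": 1, "linear": [0.0001, 0.0033, 0], "delta_rot": [0, 0, 0]}, {"gripper": 1, "linear": [0.0001, 0.0065, 0], "delta_rot": [0, 0, 0]}, {"gripper": 1, "linear": [0, 0.0098, 0], "delta_rot": [0, 0, 0]}, {"gripper": 1, "linear": [-0.0003, 0.0131, 0], "delta_rot": [0, 0, 0]}, {"gripper": 1, "linear": [-0.0007, 0.0163, 0], "delta_rot": [0, 0, 0]}, {"gripper": 1, "linear": [-0.0013, 0.0195, 0], "delta_rot": [0, 0, 0]}, {"gripper": 1, "linear": [-0.002, 0.0227, 0], "delta_rot": [0, 0, 0]}, {"gripper": 1, "linear": [-0.0028, 0.0259, 0], "delta_rot": [0, 0, 0]}]'

```text
clock: 8.4
position: [0.5878, 0.1311, 0.0619]
ee_rot: [0.0, 0.185, 0.983, 0.0]
contact_force: [1.2, -3.0, 4.3]
width: 0.0002
gripper_force: 2.0
```

>>> send_rows --increments '[{"gripper": 1, "linear": [-0.0003, 0.0015, 0], "delta_rot": [0, 0, 0]}, {"gripper": 1, "linear": [-0.0003, 0.0015, 0], "delta_rot": [0, 0, 0]}]'

```text
clock: 8.6
position: [0.5873, 0.1328, 0.0619]
ee_rot: [-0.0, 0.185, 0.983, 0.0]
contact_force: [1.3, -2.3, 4.5]
width: -0.0001
gripper_force: 2.0
```

All seven dents have been passed with a steady light force. Now I lift clear and check.

>>> send_rows --increments '[{"gripper": 1, "linear": [0, 0, 0.002], "delta_rot": [0, 0, 0]}, {"gripper": 1, "linear": [0, 0, 0.006], "delta_rot": [0, 0, 0]}, {"gripper": 1, "linear": [0, 0, 0.02], "delta_rot": [0, 0, 0]}, {"gripper": 1, "linear": [0, 0, 0.05], "delta_rot": [0, 0, 0]}, {"gripper": 1, "linear": [-0.02, 0, 0.09], "delta_rot": [0, 0, 0]}, {"gripper": 1, "linear": [-0.04, 0, 0.13], "delta_rot": [0, 0, 0]}, {"gripper": 1, "linear": [-0.06, 0, 0.17], "delta_rot": [0, 0, 0]}, {"gripper": 1, "linear": [-0.07, -0.05, 0.19], "delta_rot": [0, 0, 0]}]'

```text
clock: 9.4
position: [0.5176, 0.091, 0.2536]
ee_rot: [0.002, 0.182, 0.983, 0.003]
contact_force: [1.4, -1.1, -0.2]
width: 0.0002
gripper_force: 0.0
```

>>> send_rows --increments '[{"gripper": 1, "linear": [0, 0, 0], "delta_rot": [0, 0, 0]}, {"gripper": 1, "linear": [0, 0, 0], "delta_rot": [0, 0, 0]}, {"gripper": 1, "linear": [0, 0, 0], "delta_rot": [0, 0, 0]}]'

```text
clock: 9.7
position: [0.5176, 0.0873, 0.2489]
ee_rot: [-0.001, 0.185, 0.983, 0.0]
contact_force: [-0.1, -0.0, -0.0]
width: -0.0003
gripper_force: 0.0
```

Run:
```python
from rig import get_state, optics
from fit import *
s=get_state(); w=optics.get_image("wrist"); R,t=cam_wrist(w,s['position'],s['ee_rot'])
p,uv,e=fit(w,R,t,np.array([.5156,.1087,-.7655]),(4,3)); print(s['clock'],s['position'],p.round(4),abs(e).max().round(1))
cv2.imwrite("pics/w3.png",w["pixels"])
```

```text
9.7 [0.51757659 0.08732207 0.24890793] [ 0.5155  0.1085 -0.7636] 0.1
```

View pics/w3.png

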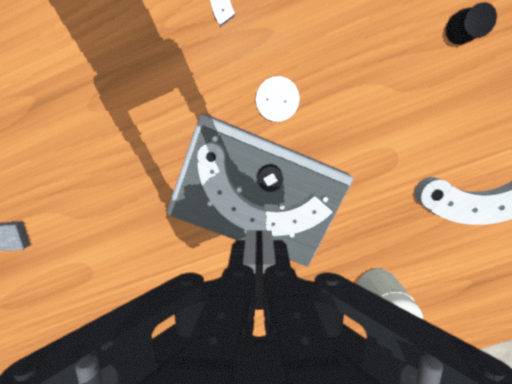

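The section, with its hole at (211,157), is still between its pins and has moved less than 0.5 mm. The puck at (270,178) and the disc at (278,98) look undisturbed, and the arm is clear.

```bash
python3 -c "
from rig import sign_off; print(sign_off())"
```

```text
the job is handed in; nothing more can be done
None
```

I ran the closed fingertips along all seven dents, from the holed end to the square end, at about 4 N (plate down roughly 2 mm of its 10), lifted clear with the section still between its pins, and handed the job in at about 10 s.

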